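Close up the hand-rest and index the dividing head three clicks

ROBOT

A 6-joint arm with a two-finger parallel gripper is mounted at the origin on the work surface. World frame = base frame: x ahead of the robot, y to its left, z up, the work surface at z = 0. Lengths are in mm, angles in rad, forces in N, time in s.
With the tool pointing down it reaches from about 325 to 900 mm from the base axis. Payload 3.5 kg.
Tool frame: the origin (TCP) lies between the finger pads, 19 mm behind the fingertips; this is the grasp point; z points along the fingers, y is the line along which they close (so a half turn about z gives the same grasp; the last joint's range is limited). The gripper opens to 85 mm and grips with 20 to 120 N. Pads are 22 mm wide; open, the fingers measure 114 mm over their backs; the gripper's body (76 mm by 85 mm) begins 54 mm behind the grasp point. The pads swing forward as they close: fully open they stand 13 mm farther back than shut.
Start: joints at [-1.263, 0.276, -0.026, 1.268, 0, 1.467], TCP at [249.577, -573.004, 250.013] pointing down, gripper open.
Joint ranges: [-3.12, 3.12], [-0.85, 1.88], [-1.08, 1.24], [-1.95, 2.15], [-1.57, 1.53], [-3.14, 3.14]. Speed limits (rad/s): [2.57, 2.57, 3.14, 3.14, 3.14, 3.14].

INTERFACE

Orientations are given as a unit quaternion [x, y, z, w].
In Python, from bench import bot, imaging gives the robot as it stands.
- The arm moves only by the tool move_arm, never from a script. Its argument "targets" is a list of rows, each an object of numbers: "tx", "ty", "tz": the shift along the world's x, y, z in units of 25 mm (1.0 is 25 mm); "yaw": the turn about the world's z in units of 6 degrees (1.0 is 6 degrees); "hand": the opening, from 0 (shut) to 1 (fully open). A call has exactly 10 rows; each row shifts and turns the commanded pose from where the row before left it; what a row does not reach is not made up. A row lasts 1/12 s, in which the tool goes at most 41.7 mm and 7.16 degrees, less where a joint would pass 70% of its speed; a pose out of reach is approached as far as the arm can. A call is refused whole if a number of a shift passes 1 or a number of a turn 1, either way. A call with a gripper value outside its range is refused whole. The fingers move at their own pace and stop on an object; the grip force is fixed at half the most. Time passes only in rows, so rows that do not move let the fingers close, or fill a call up. It gives the time, the measured TCP pose, the force, the opening and the grip force at its end, in the units of the state.
- bot.get_obs(): the state, without advancing time (a new reading comes with each control period).
- imaging.read_camera(name): name is "scene" or "top" or "wrist"; returns a dict with "img" (480x640x3 uint8, red, green, blue), "range_z" (480x640 float32, mm along the optical axis (not along the pixel's ray), 0 where there is no reading), "camera_matrix" (3x3 intrinsics, pixels), "cam_to_world" (4x4, takes a point from camera to world coordinates). Camera axes: x right, y down, z forward; pixel columns grow to the right and rows downward; lengths in mm; the calibration is good to about 2 mm. A picture is of the moment at which its call begins.
- bot.close_job(): hands the job in; it is judged then, once.
The state is a dict: "time": time; "joint_positions": joint angles; "joint_vel": joint speeds; "effort": joint torques, N m; "tool_pos": TCP position; "tool_rot": TCP orientation; "ft_force": force on the tool from outside, world axes, zero at the start; "moment": the same for the moment, N m; "grip_width": opening from 0.0 (shut) to 1.0 (fully open); "gripper_force": force on a finger pad.
Only numpy, scipy, OpenCV 4.12 (cv2) and the standard library are available. Lean on these libraries where they do the work, as an engineer would, in place of code of your own. Each camera call takes 0.05 s, during which the arm holds its last target. There are 200 camera calls.

TASK

On the jeweller's bench, slide the loose wooden hand-rest up flush against the flat side of the green dividing head so that no gap is left between them. Then take the black bar knob on top of the head and turn it clockwise (seen from above), counting the clicks, to the third stop from where it now rests, without running past it, and finish while still gripping the knob in that stop, with the rest still flush. Leave the other tools on the bench alone.

Things in the scene. Friction and masses are not known exactly. Their poses are not given: they have to be found in the camera images.
- head: green dividing head, fixed to the bench: a housing 110 x 110 mm in plan and 45 mm tall. Origin at the centre of its underside, z up. Its +y side (55 mm from the origin) is the flat side that the hand-rest butts against; the rest starts on that side. On its top sit the dark ring, the plate and the knob, all on the vertical axis through the origin, the knob's top 105 mm above the bench
- dial_ring: dark steel zero ring 106 mm across on top of the head (45 to 49 mm above the bench), locked at some angle by stiff friction, with one red and fourteen white ticks, one per click; it carries the plate and knob. Origin on the axis 45 mm above the bench, +x towards the red tick (the knob's present stop)
- knob (a joint): angle of the plate and knob from the stop in which it starts (rad): 0 at the start, grows clockwise seen from above. It clicks into a spring-like detent every 24 degrees (0.4189 rad, 15 stops a turn); the third stop is at 1.2566. Each click takes up to about 0.13 N m to get over; let go between stops, it swings to the nearest stop. It turns from -0.15 to 2.64
- knob_grip (a point): point on the knob's axis, 95 mm above the bench, at the height to grip (TCP). The knob is an upright black bar 48 mm long along this point's x, 14 mm thick along its y (grip across y), from 67 to 105 mm above the bench, with a white line on its +x end. Below it: an aluminium plate 88 mm across (top at 57 mm) that carries a 79 mm silver bangle reaching 63 mm above the bench; both turn with the knob
- rest: loose hand-rest, a beech block with cork top, 50 mm (its x) by 110 mm (its y) by 40 mm tall, 0.25 to 0.5 kg, standing free on the bench 20 to 60 mm from the head and a little askew. Origin at the centre of its underside. Its -y end is the one that butts against the head's +y side
- rest_a (a point): on the rest's -y end face: middle height of its +x edge (25, -55, 20 mm from the rest's origin)
- rest_b (a point): on the rest's -y end face: middle height of its -x edge (-25, -55, 20 mm from the rest's origin)
- pliers: red-handled pliers lying flat, about 155 x 60 x 14 mm; bystander, leave alone
- snips: green-handled pliers lying flat, about 155 x 60 x 14 mm; bystander, leave alone
- hammer: hammer lying flat; bystander, leave alone
- brush: hand brush lying flat; bystander, leave alone
- jar: amber jar with steel cap, 52 mm across, 65 mm tall; bystander, leave alone
- bangle: loose plain silver bangle lying flat, 68 mm outside, 12 mm tall; bystander, leave alone
- bench_block: bare steel bench block 65 x 65 x 22 mm; bystander, leave alone
Not all that is in view belongs to the job. There is more than one size of the head; the one meant has the size given above.

How it is judged:
By the outcome, as a careful person would: the job done as asked, in the order asked, and still so for the second after the job is handed in, while the arm keeps its last pose, push and grip.
It also fails if it takes over 61 s, if anything falls off the work surface, if the arm or the gripper's body presses on something with over 40 N, if the wrist force passes 120 N, or if a joint passes its speed limit or range.

## Working session

There is one attempt and no reset: what is moved stays moved. The work goes in short steps, Python scripts to look and compute and a tool call to move; the robot and the scene stay as the last step left them, time stands still between calls to the robot, and variables do not carry over. Pictures are saved under pics/ and viewed, at most 10 in all, crops included, and the job is handed in when it is done.

Besides the shell and the picture viewer there is one more tool, called by a JSON object that holds its "fn" and its "kwargs". move_arm: Moves the arm, as the interface text tells. Its arguments: {"type":"object","properties":{"targets":{"type":"array"}},"required":["targets"]}

```bash
mkdir -p pics; cat > h.py <<'E'
import numpy as np,cv2
from bench import bot,imaging
def cam(n,save=None):
    c=imaging.read_camera(n)
    if save: cv2.imwrite('pics/'+save,c['img'][:,:,::-1])
    return c
def pts(c):
    K=c['camera_matrix'];z=c['range_z'];v,u=np.mgrid[:480,:640]
    p=np.stack([(u-K[0,2])/K[0,0]*z,(v-K[1,2])/K[1,1]*z,z,np.ones_like(z)],-1)
    w=(p@np.array(c['cam_to_world']).T)[...,:3]; w[z==0]=np.nan
    return w
def ray(c,u,v,h):
    K=c['camera_matrix'];T=np.array(c['cam_to_world'])
    d=T[:3,:3]@np.array([(u-K[0,2])/K[0,0],(v-K[1,2])/K[1,1],1]);o=T[:3,3]
    return o+d*(h-o[2])/d[2]
E
python3 - <<'E'
from h import *
for n in('top','scene'):
    c=cam(n,n+'1.png');print(n,np.round(c['camera_matrix'],1).tolist(),np.round(c['cam_to_world'],3).tolist())
    np.savez(n+'1.npz',**c)
print(bot.get_obs())
E
```

```text
top [[524.1, 0.0, 319.0], [0.0, 524.1, 235.9], [0.0, 0.0, 1.0]] [[0.008, -0.993, 0.114, 400.655], [-1.0, -0.006, 0.021, -11.201], [-0.02, -0.114, -0.993, 1339.172], [0.0, 0.0, 0.0, 1.0]]
scene [[454.5, 0.0, 321.7], [0.0, 454.5, 235.7], [0.0, 0.0, 1.0]] [[-0.12, 0.676, -0.727, 1267.202], [0.993, 0.078, -0.092, 97.093], [-0.006, -0.733, -0.68, 776.125], [0.0, 0.0, 0.0, 1.0]]
{'time': 0.1, 'joint_positions': array([-1.26344532e+00,  2.77135070e-01, -2.77519947e-02,  1.26804535e+00,
        1.93763727e-05,  1.46739524e+00]), 'joint_vel': array([-0.00105652, -0.00277284,  0.00404296, -0.00073462,  0.00056279,
       -0.0010662 ]), 'effort': array([ 2.83434042e-05, -4.46706712e+01,  2.96128714e+01,  8.43012793e-03,
       -6.73569480e-05,  7.26756213e-06]), 'tool_pos': array([ 249.34814811, -572.35720905,  248.91910473]), 'tool_rot': array([ 9.78983808e-01,  2.03935192e-01, -9.90871516e-05, -1.06348111e-03]), 'ft_force': array([ 0.18475868, -0.64551517, -1.08116272]), 'moment': array([ 0.02399593, -0.03549884, -0.01242603]), 'gripper_force': 0.0, 'grip_width': 0.9999676450934913}
```

View pics/top1.png

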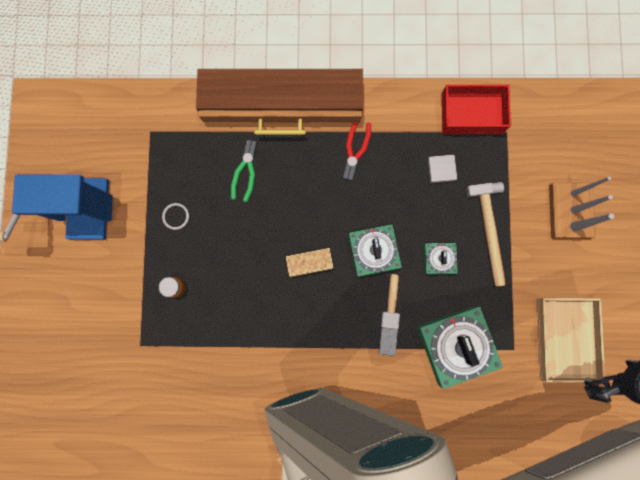

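View pics/scene1.png

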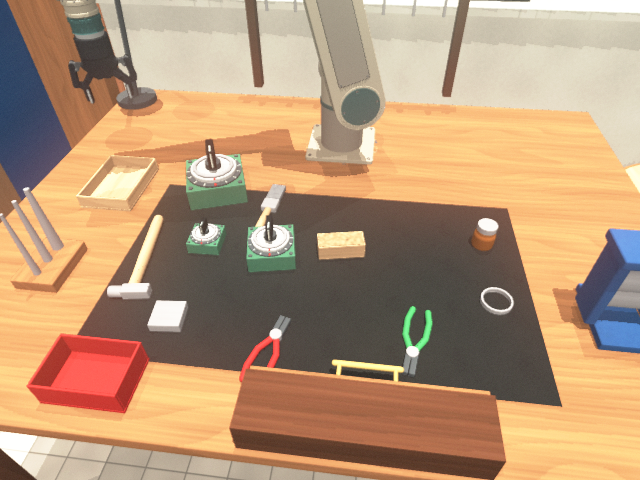

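Three green heads appear in the top view: medium (375,250), small (441,258) and large (460,347). The medium one should be the 110 mm head, and it has the cork rest at (309,262) on its left (+y) side. I'll check the sizes and enlarge it.

```bash
cat > meas.py <<'E'
from h import *
def rect(c,mask,h):
    cs,_=cv2.findContours(mask.astype(np.uint8),cv2.RETR_EXTERNAL,cv2.CHAIN_APPROX_NONE)
    k=max(cs,key=cv2.contourArea)[:,0]
    P=np.array([ray(c,u,v,h)[:2] for u,v in k],np.float32)
    return cv2.minAreaRect(P)
def masks(c,roi):
    hsv=cv2.cvtColor(c['img'],cv2.COLOR_RGB2HSV);m=np.zeros((480,640),bool);u0,v0,u1,v1=roi;m[v0:v1,u0:u1]=1
    H,S,V=[hsv[...,i].astype(int) for i in range(3)]
    return m,H,S,V
E
python3 - <<'E'
from meas import *
c=dict(np.load('top1.npz'));w=pts(c)
for n,roi in dict(med=(340,215,412,285),small=(420,235,465,283),large=(412,300,508,392)).items():
    m,H,S,V=masks(c,roi);g=m&(H>60)&(H<90)&(S>90)
    g2=g
    zt=np.nanpercentile(w[...,2][g],75);print(n,'top z',zt,rect(c,g&(abs(w[...,2]-zt)<8),zt))
m,H,S,V=masks(c,(280,240,340,285));r=m&(V>120)&(S>40);print('rest z',np.nanmedian(w[...,2][r]),rect(c,r&(w[...,2]>32),40))
m,H,S,V=masks(c,(340,215,412,285));rd=m&((H<8)|(H>172))&(S>110);v,u=np.nonzero(rd);print('red',len(u),u.mean(),v.mean(),ray(c,u.mean(),v.mean(),49))
k=m&(w[...,2]>98);v,u=np.nonzero(k);print('knob top',len(u));
print(cv2.minAreaRect(np.array([ray(c,a,b,105)[:2] for a,b in zip(u,v)],np.float32)))
cv2.imwrite('pics/crop1.png',cv2.resize(c['img'][205:295,275:395,::-1],None,fx=6.6,fy=6.6,interpolation=cv2.INTER_CUBIC))
E
```

```text
med top z 46.913731368035826 ((478.9516906738281, -172.47195434570312), (25.658855438232422, 51.56190872192383), 54.70743942260742)
small top z 32.84601048818536 ((467.4150085449219, -256.2203369140625), (36.394142150878906, 16.83255958557129), 41.81926345825195)
large top z 64.96354659037945 ((320.0109558105469, -310.7994079589844), (75.01272583007812, 152.14039611816406), 20.173458099365234)
rest z 40.8473929773196 ((485.5677185058594, 39.39637756347656), (50.083595275878906, 108.89346313476562), 11.343615531921387)
red 5 371.6 229.8 [ 564.46610613 -114.41824821   49.        ]
knob top 126
((516.4218139648438, -122.72268676757812), (48.55150604248047, 14.352831840515137), 9.111096382141113)
```

View pics/crop1.png

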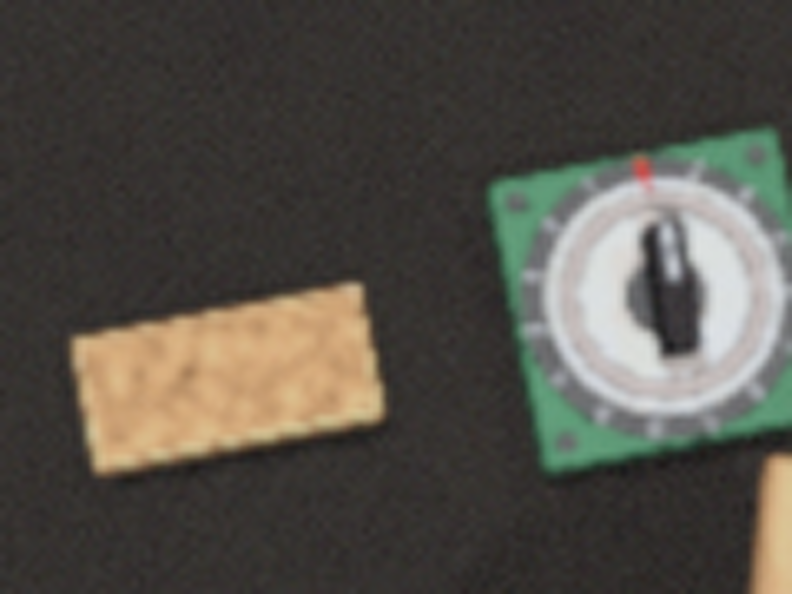

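```bash
python3 - <<'E'
from meas import *
c=dict(np.load('top1.npz'));w=pts(c)
m,H,S,V=masks(c,(340,215,412,285));g=m&(H>60)&(H<90)&(S>90)&(w[...,2]>38)&(w[...,2]<52)
v,u=np.nonzero(g);P=np.array([ray(c,a,b,45)[:2] for a,b in zip(u,v)],np.float32)
r=cv2.minAreaRect(P);print('head',r,cv2.boxPoints(r).round(1).tolist(),len(u))
m,H,S,V=masks(c,(280,240,340,285));r=m&(V>120)&(S>40)&(w[...,2]>32);R=rect(c,r,40);print('rest',R,cv2.boxPoints(R).round(1).tolist())
m,H,S,V=masks(c,(340,215,412,285));k=m&(w[...,2]>98)
o=np.array([516.4,-122.7]);v,u=np.nonzero(k&(V>120));p=ray(c,u.mean(),v.mean(),105)[:2]-o;print('white',p,np.degrees(np.arctan2(p[1],p[0])))
p=np.array([564.5,-114.4])-o;print('red',np.degrees(np.arctan2(p[1],p[0])))
s=dict(np.load('scene1.npz'));ws=pts(s)
d=(np.linalg.norm(ws[...,:2]-o,axis=-1)<32)&(ws[...,2]>98)
q=ws[d][:,:2];print('scene knob',len(q),np.nanmedian(q,0),ws[d][:,2].max(),cv2.minAreaRect(q.astype(np.float32)))
E
```

```text
head ((515.6092529296875, -122.62165832519531), (109.2876968383789, 108.96520233154297), 11.704248428344727) [[451.0, -80.4000015258789], [473.20001220703125, -187.10000610351562], [580.2000122070312, -164.89999389648438], [558.0999755859375, -58.20000076293945]] 309
rest ((485.5677185058594, 39.39637756347656), (50.083595275878906, 108.89346313476562), 11.343615531921387) [[450.29998779296875, 87.9000015258789], [471.70001220703125, -18.899999618530273], [520.7999877929688, -9.100000381469727], [499.3999938964844, 97.69999694824219]]
white [10.26492836 -0.18914849] -1.0556512142135275
red 9.790384723138777
scene knob 103 [ 522.07879623 -118.74798555] 108.86111872408242 ((517.3667602539062, -119.44964599609375), (49.23950958251953, 13.770598411560059), 11.351750373840332)
```

{"fn": "move_arm", "kwargs": {"targets": [{"tx": 0.29, "ty": 0.93, "tz": 0, "yaw": 0.43, "hand": 0.45}, {"tx": 0.29, "ty": 0.93, "tz": 0, "yaw": 0.43, "hand": 0.45}, {"tx": 0.29, "ty": 0.93, "tz": 0, "yaw": 0.43, "hand": 0.45}, {"tx": 0.29, "ty": 0.93, "tz": 0, "yaw": 0.43, "hand": 0.45}, {"tx": 0.29, "ty": 0.93, "tz": 0, "yaw": 0.43, "hand": 0.45}, {"tx": 0.29, "ty": 0.93, "tz": 0, "yaw": 0.43, "hand": 0.45}, {"tx": 0.29, "ty": 0.93, "tz": 0, "yaw": 0.43, "hand": 0.45}, {"tx": 0.29, "ty": 0.93, "tz": 0, "yaw": 0.43, "hand": 0.45}, {"tx": 0.29, "ty": 0.93, "tz": 0, "yaw": 0.43, "hand": 0.45}, {"tx": 0.29, "ty": 0.93, "tz": 0, "yaw": 0.43, "hand": 0.45}]}}

```text
time: 0.93
tool_pos: [322.0, -339.0, 249.5]
tool_rot: [0.908, 0.418, -0.0, -0.0]
ft_force: [0.4, -0.5, -0.9]
grip_width: 0.454
gripper_force: 0.0
```

{"fn": "move_arm", "kwargs": {"targets": [{"tx": 0.29, "ty": 0.93, "tz": 0, "yaw": 0.43, "hand": 0.45}, {"tx": 0.29, "ty": 0.93, "tz": 0, "yaw": 0.43, "hand": 0.45}, {"tx": 0.29, "ty": 0.93, "tz": 0, "yaw": 0.43, "hand": 0.45}, {"tx": 0.29, "ty": 0.93, "tz": 0, "yaw": 0.43, "hand": 0.45}, {"tx": 0.29, "ty": 0.93, "tz": 0, "yaw": 0.43, "hand": 0.45}, {"tx": 0.29, "ty": 0.93, "tz": 0, "yaw": 0.43, "hand": 0.45}, {"tx": 0.29, "ty": 0.93, "tz": 0, "yaw": 0.43, "hand": 0.45}, {"tx": 0.29, "ty": 0.93, "tz": 0, "yaw": 0.43, "hand": 0.45}, {"tx": 0.29, "ty": 0.93, "tz": 0, "yaw": 0.43, "hand": 0.45}, {"tx": 0.29, "ty": 0.93, "tz": 0, "yaw": 0.43, "hand": 0.45}]}}

```text
time: 1.77
tool_pos: [394.4, -106.7, 249.7]
tool_rot: [0.792, 0.611, -0.0, -0.0]
ft_force: [0.7, 1.0, -0.1]
grip_width: 0.449
gripper_force: 0.0
```

{"fn": "move_arm", "kwargs": {"targets": [{"tx": 0.29, "ty": 0.93, "tz": 0, "yaw": 0.44, "hand": 0.45}, {"tx": 0.29, "ty": 0.93, "tz": 0, "yaw": 0.44, "hand": 0.45}, {"tx": 0.29, "ty": 0.93, "tz": 0, "yaw": 0.44, "hand": 0.45}, {"tx": 0.29, "ty": 0.93, "tz": 0, "yaw": 0.44, "hand": 0.45}, {"tx": 0.29, "ty": 0.93, "tz": 0, "yaw": 0.44, "hand": 0.45}, {"tx": 0.29, "ty": 0.93, "tz": 0, "yaw": 0.44, "hand": 0.45}, {"tx": 0.29, "ty": 0.93, "tz": 0, "yaw": 0.44, "hand": 0.45}, {"tx": 0.29, "ty": 0.93, "tz": 0, "yaw": 0.44, "hand": 0.45}, {"tx": 0.29, "ty": 0.93, "tz": 0, "yaw": 0.44, "hand": 0.45}, {"tx": 0.29, "ty": 0.93, "tz": 0, "yaw": 0.44, "hand": 0.45}]}}

```text
time: 2.6
tool_pos: [466.8, 125.7, 249.6]
tool_rot: [0.632, 0.775, -0.0, -0.0]
ft_force: [-0.9, -0.7, 0.0]
grip_width: 0.447
gripper_force: 0.0
```

{"fn": "move_arm", "kwargs": {"targets": [{"tx": 0, "ty": 0, "tz": -0.96, "yaw": 0, "hand": 0.45}, {"tx": 0, "ty": 0, "tz": -0.96, "yaw": 0, "hand": 0.45}, {"tx": 0, "ty": 0, "tz": -0.96, "yaw": 0, "hand": 0.45}, {"tx": 0, "ty": 0, "tz": -0.96, "yaw": 0, "hand": 0.45}, {"tx": 0, "ty": 0, "tz": -0.96, "yaw": 0, "hand": 0.45}, {"tx": 0, "ty": 0, "tz": -0.96, "yaw": 0, "hand": 0.45}, {"tx": 0, "ty": 0, "tz": -0.96, "yaw": 0, "hand": 0.45}, {"tx": 0, "ty": 0, "tz": -0.96, "yaw": 0, "hand": 0.45}, {"tx": 0, "ty": 0, "tz": -0.96, "yaw": 0, "hand": 0.45}, {"tx": 0, "ty": 0, "tz": 0, "yaw": 0, "hand": 0.45}]}}

```text
time: 3.43
tool_pos: [462.4, 123.8, 29.7]
tool_rot: [0.632, 0.775, -0.004, -0.003]
ft_force: [-1.2, 0.2, 0.1]
grip_width: 0.45
gripper_force: 0.0
```

```bash
python3 - <<'E'
from h import *
c=cam('top','top2.png');o=bot.get_obs();print(o['tool_pos'],o['ft_force'])
cv2.imwrite('pics/crop2.png',cv2.resize(c['img'][195:325,235:415,::-1],None,fx=4,fy=4,interpolation=cv2.INTER_CUBIC))
E
```

```text
[463.81586453 124.05944082  31.63869429] [-0.41131111  0.55912956  0.55222115]
```

View pics/crop2.png

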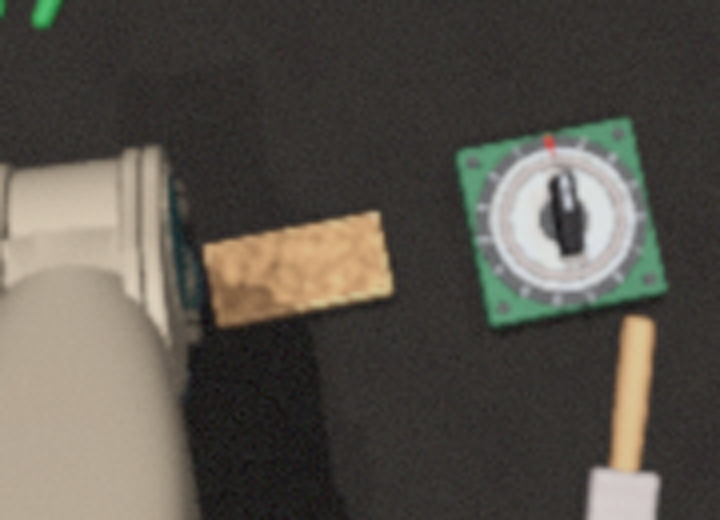

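{"fn": "move_arm", "kwargs": {"targets": [{"tx": 0.18, "ty": 0.03, "tz": 0, "yaw": 0.02, "hand": 0.45}, {"tx": 0.057, "ty": -0.274, "tz": 0, "yaw": 0, "hand": 0.45}, {"tx": 0.057, "ty": -0.274, "tz": 0, "yaw": 0, "hand": 0.45}, {"tx": 0.04, "ty": -0.2, "tz": 0, "yaw": 0, "hand": 0.45}, {"tx": 0.04, "ty": -0.2, "tz": 0, "yaw": 0, "hand": 0.45}, {"tx": 0.04, "ty": -0.2, "tz": 0, "yaw": 0, "hand": 0.45}, {"tx": 0.04, "ty": -0.2, "tz": 0, "yaw": 0, "hand": 0.45}, {"tx": 0.04, "ty": -0.2, "tz": 0, "yaw": 0, "hand": 0.45}, {"tx": 0.04, "ty": -0.2, "tz": 0, "yaw": 0, "hand": 0.45}, {"tx": 0.04, "ty": -0.2, "tz": 0, "yaw": 0, "hand": 0.45}]}}

```text
time: 4.32
tool_pos: [481.2, 77.2, 34.9]
tool_rot: [0.632, 0.775, 0.001, -0.001]
ft_force: [-2.7, 5.6, 5.3]
grip_width: 0.452
gripper_force: 2.9
```

{"fn": "move_arm", "kwargs": {"targets": [{"tx": 0.03, "ty": -0.16, "tz": 0, "yaw": 0, "hand": 0.45}, {"tx": 0.03, "ty": -0.16, "tz": 0, "yaw": 0, "hand": 0.45}, {"tx": 0.03, "ty": -0.16, "tz": 0, "yaw": 0, "hand": 0.45}, {"tx": 0.03, "ty": -0.16, "tz": 0, "yaw": 0, "hand": 0.45}, {"tx": 0.03, "ty": -0.16, "tz": 0, "yaw": 0, "hand": 0.45}, {"tx": 0, "ty": 0, "tz": 0, "yaw": 0, "hand": 0.45}, {"tx": 0, "ty": 0, "tz": 0, "yaw": 0, "hand": 0.45}, {"tx": 0, "ty": 0, "tz": 0, "yaw": 0, "hand": 0.45}, {"tx": 0, "ty": 0, "tz": 0, "yaw": 0, "hand": 0.45}, {"tx": 0, "ty": 0, "tz": 0, "yaw": 0, "hand": 0.45}]}}

```text
time: 5.15
tool_pos: [485.4, 56.2, 34.0]
tool_rot: [0.632, 0.775, -0.0, 0.001]
ft_force: [-0.1, 0.0, 0.4]
grip_width: 0.454
gripper_force: 0.0
```

```bash
python3 - <<'E'
from meas import *
c=cam('top');o=bot.get_obs();print(o['tool_pos'],o['ft_force'],o['moment'])
w=pts(c);m,H,S,V=masks(c,(270,225,352,300));r=m&(V>120)&(S>40)&(H<30)&(w[...,2]>32)&(w[...,2]<50);R=rect(c,r,40);print(R,cv2.boxPoints(R).round(1).tolist())
E
```

```text
[485.43964671  56.26519898  33.97400011] [-0.35162448 -0.06388306  0.58908267] [-0.03199351  0.02873672  0.04447425]
((508.9797058105469, -11.600448608398438), (50.12543869018555, 93.84977722167969), 25.731225967407227) [[466.0, 19.799999237060547], [506.79998779296875, -64.80000305175781], [551.9000244140625, -43.0], [511.20001220703125, 41.599998474121094]]
```

```bash
python3 - <<'E'
from h import *
c=cam('top');s=cam('scene')
a=cv2.resize(c['img'][205:305,275:415,::-1],None,fx=5,fy=5,interpolation=cv2.INTER_CUBIC)[:,:400]
b=cv2.resize(s['img'][190:290,230:390,::-1],(400,500),interpolation=cv2.INTER_CUBIC)
cv2.imwrite('pics/crop3.png',np.hstack([a,b]))
E
```

```text
(no output)
```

View pics/crop3.png

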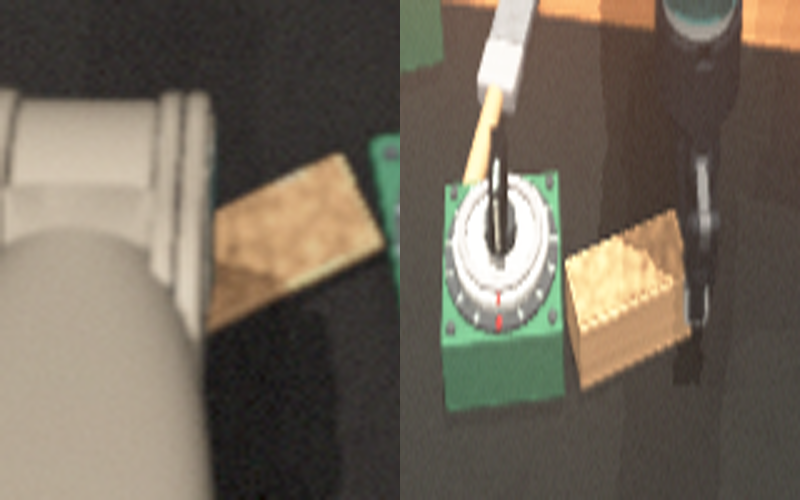

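The rest has swung to yaw about 26° and touches the head with one corner: in the crop its front edge runs (340,155)–(383,243), against the head's edge at x≈370–400. I'll grip it across its width and square it up.

{"fn": "move_arm", "kwargs": {"targets": [{"tx": -0.2, "ty": 1, "tz": 0, "yaw": 0, "hand": 1}, {"tx": 0, "ty": 0, "tz": 1, "yaw": 0, "hand": 1}, {"tx": 0, "ty": 0, "tz": 1, "yaw": 0, "hand": 1}, {"tx": 0, "ty": 0, "tz": 1, "yaw": 0, "hand": 1}, {"tx": 0, "ty": 0, "tz": 1, "yaw": 0, "hand": 1}, {"tx": 0.205, "ty": -0.765, "tz": 0, "yaw": 0.583, "hand": 1}, {"tx": 0.205, "ty": -0.765, "tz": 0, "yaw": 0.583, "hand": 1}, {"tx": 0.205, "ty": -0.765, "tz": 0, "yaw": 0.583, "hand": 1}, {"tx": 0.205, "ty": -0.765, "tz": 0, "yaw": 0.583, "hand": 1}, {"tx": 0, "ty": 0, "tz": 0, "yaw": 0, "hand": 1}]}}

```text
time: 6.13
tool_pos: [502.2, 2.4, 134.4]
tool_rot: [0.533, 0.846, -0.0, 0.001]
ft_force: [0.2, 0.9, 0.8]
grip_width: 0.998
gripper_force: 0.0
```

```bash
python3 - <<'E'
from meas import *
s=cam('wrist','wrist1.png');o=bot.get_obs();print(o['tool_pos'],o['tool_rot'],o['grip_width'])
np.savez('w1.npz',**s)
for n in('scene','wrist'):
    c=s if n=='wrist' else cam(n);w=pts(c);hsv=cv2.cvtColor(c['img'],cv2.COLOR_RGB2HSV);m=(abs(w[...,2]-40)<6)&(np.linalg.norm(w[...,:2]-[505,-4],axis=-1)<80)&(hsv[...,0]<30)&(hsv[...,1]>50)&(hsv[...,2]>60)
    if m.sum()>50:
        r=rect(c,m,40);print(n,m.sum(),r,cv2.boxPoints(r).round(1).tolist())
E
```

```text
[501.33307589   3.81631025 134.12623848] [5.33803361e-01 8.45608544e-01 4.59102742e-05 4.00176661e-04] 0.9987632205733301
scene 771 ((509.0121765136719, -0.7457656860351562), (56.843318939208984, 110.31200408935547), 25.9201602935791) [[459.29998779296875, 36.400001525878906], [507.6000061035156, -62.79999923706055], [558.7000122070312, -37.900001525878906], [510.5, 61.29999923706055]]
wrist 9542 ((502.7101135253906, -1.7610054016113281), (49.769081115722656, 108.40682983398438), 25.99565887451172) [[456.6000061035156, 36.099998474121094], [504.1000061035156, -61.400001525878906], [548.7999877929688, -39.599998474121094], [501.29998779296875, 57.900001525878906]]
```

View pics/wrist1.png

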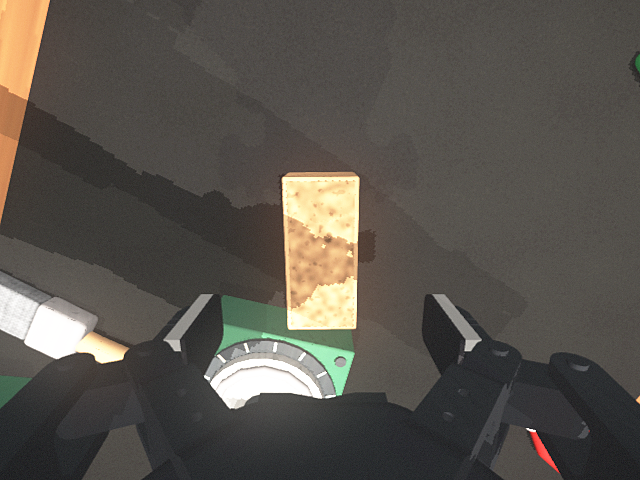

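{"fn": "move_arm", "kwargs": {"targets": [{"tx": 0.04, "ty": 0, "tz": -0.85, "yaw": 0.08, "hand": 1}, {"tx": 0, "ty": 0, "tz": -0.9, "yaw": 0, "hand": 1}, {"tx": 0, "ty": 0, "tz": -0.9, "yaw": 0, "hand": 1}, {"tx": 0, "ty": 0, "tz": -0.9, "yaw": 0, "hand": 1}, {"tx": 0, "ty": 0, "tz": -0.8, "yaw": 0, "hand": 1}, {"tx": 0, "ty": 0, "tz": 0, "yaw": 0, "hand": 1}, {"tx": 0, "ty": 0, "tz": 0, "yaw": 0, "hand": 0.5}, {"tx": 0, "ty": 0, "tz": 0, "yaw": 0, "hand": 0.5}, {"tx": 0, "ty": 0, "tz": 0, "yaw": 0, "hand": 0.5}, {"tx": 0, "ty": 0, "tz": 0, "yaw": 0, "hand": 0.5}]}}

```text
time: 7.07
tool_pos: [502.8, 5.0, 27.0]
tool_rot: [0.529, 0.849, 0.0, 0.001]
ft_force: [-1.7, 0.2, 3.8]
grip_width: 0.572
gripper_force: 64.9
```

{"fn": "move_arm", "kwargs": {"targets": [{"tx": -0.06, "ty": 0.3, "tz": 0, "yaw": 0, "hand": 0.5}, {"tx": -0.06, "ty": 0.3, "tz": 0, "yaw": 0, "hand": 0.5}, {"tx": -0.13, "ty": -0.025, "tz": 0, "yaw": -0.6, "hand": 0.5}, {"tx": -0.13, "ty": -0.025, "tz": 0, "yaw": -0.6, "hand": 0.5}, {"tx": -0.13, "ty": -0.025, "tz": 0, "yaw": -0.6, "hand": 0.5}, {"tx": -0.13, "ty": -0.025, "tz": 0, "yaw": -0.6, "hand": 0.5}, {"tx": 0.033, "ty": -0.157, "tz": 0, "yaw": 0, "hand": 0.5}, {"tx": 0.033, "ty": -0.157, "tz": 0, "yaw": 0, "hand": 0.5}, {"tx": 0.033, "ty": -0.157, "tz": 0, "yaw": 0, "hand": 0.5}, {"tx": 0.033, "ty": -0.157, "tz": 0, "yaw": 0, "hand": 0.5}]}}

```text
time: 7.9
tool_pos: [490.2, 5.3, 27.1]
tool_rot: [0.63, 0.776, 0.004, -0.001]
ft_force: [-1.6, 10.0, 12.9]
grip_width: 0.58
gripper_force: 65.6
```

```bash
cat > rest.py <<'E'
from meas import *
import sys
o=bot.get_obs();t=o['tool_rot'];print('tcp',o['tool_pos'],'yaw',np.degrees(2*np.arctan2(t[1],t[0])),o['ft_force'],o['moment'])
for n in('scene','wrist'):
    c=cam(n);w=pts(c);hsv=cv2.cvtColor(c['img'],cv2.COLOR_RGB2HSV);x,y,z=np.moveaxis(w,-1,0)
    m=(abs(z-40)<6)&(np.linalg.norm(w[...,:2]-o['tool_pos'][:2]-[0,-6],axis=-1)<85)&(hsv[...,0]<30)&(hsv[...,1]>50)&(hsv[...,2]>60)
    if m.sum()>50:
        r=rect(c,m,40);print(n,m.sum(),r,cv2.boxPoints(r).round(1).tolist())
    g=(hsv[...,0]>60)&(hsv[...,0]<90)&(hsv[...,1]>90)&(abs(z-45)<6)&(np.linalg.norm(w[...,:2]-[516,-122.6],axis=-1)<85)
    if g.sum()>50:
        r=rect(c,g,45);print(' head',g.sum(),r,cv2.boxPoints(r).round(1).tolist())
E
python3 rest.py
```

```text
tcp [490.17432746   5.34596659  27.06066219] yaw 101.87375239486211 [-1.63672139 10.04464121 12.90834129] [ 1.41790481  0.4034688  -0.1551091 ]
scene 549 ((502.5558776855469, -28.628421783447266), (57.160884857177734, 49.71046829223633), 9.017783164978027) [[470.3999938964844, -8.600000381469727], [478.20001220703125, -57.70000076293945], [534.7000122070312, -48.70000076293945], [526.9000244140625, 0.4000000059604645]]
wrist 21882 ((488.06756591796875, 12.76409912109375), (54.12135696411133, 72.09530639648438), 11.785002708435059) [[454.20001220703125, 42.5], [468.8999938964844, -28.100000381469727], [521.9000244140625, -17.0], [507.20001220703125, 53.599998474121094]]
```

{"fn": "move_arm", "kwargs": {"targets": [{"tx": 0.016, "ty": -0.078, "tz": 0.02, "yaw": 0, "hand": 0.5}, {"tx": 0.016, "ty": -0.078, "tz": 0, "yaw": 0, "hand": 0.5}, {"tx": 0.016, "ty": -0.078, "tz": 0, "yaw": 0, "hand": 0.5}, {"tx": 0.016, "ty": -0.078, "tz": 0, "yaw": 0, "hand": 0.5}, {"tx": 0.016, "ty": -0.078, "tz": 0, "yaw": 0, "hand": 0.5}, {"tx": 0, "ty": 0, "tz": 0, "yaw": 0, "hand": 0.5}, {"tx": 0, "ty": 0, "tz": 0, "yaw": 0, "hand": 0.5}, {"tx": 0, "ty": 0, "tz": 0, "yaw": 0, "hand": 0.5}, {"tx": 0, "ty": 0, "tz": 0, "yaw": 0, "hand": 0.5}, {"tx": 0, "ty": 0, "tz": 0, "yaw": 0, "hand": 0.5}]}}

```text
time: 8.83
tool_pos: [491.7, -5.2, 27.0]
tool_rot: [0.63, 0.776, 0.003, -0.001]
ft_force: [-0.8, 7.5, 7.8]
grip_width: 0.577
gripper_force: 65.3
```

{"fn": "move_arm", "kwargs": {"targets": [{"tx": 0.008, "ty": -0.039, "tz": 0, "yaw": 0, "hand": 0.5}, {"tx": 0.008, "ty": -0.039, "tz": 0, "yaw": 0, "hand": 0.5}, {"tx": 0.008, "ty": -0.039, "tz": 0, "yaw": 0, "hand": 0.5}, {"tx": 0.008, "ty": -0.039, "tz": 0, "yaw": 0, "hand": 0.5}, {"tx": 0, "ty": 0, "tz": 0, "yaw": 0, "hand": 0.5}, {"tx": 0, "ty": 0, "tz": 0, "yaw": 0, "hand": 0.5}, {"tx": 0, "ty": 0, "tz": 0, "yaw": 0, "hand": 0.5}, {"tx": 0, "ty": 0, "tz": 0, "yaw": 0, "hand": 0.5}, {"tx": 0, "ty": 0, "tz": 0, "yaw": 0, "hand": 0.5}, {"tx": 0, "ty": 0, "tz": 0, "yaw": 0, "hand": 0.5}]}}

```text
time: 9.67
tool_pos: [491.7, -5.7, 27.0]
tool_rot: [0.63, 0.777, 0.006, -0.004]
ft_force: [-2.4, 15.6, 11.3]
grip_width: 0.569
gripper_force: 65.8
```

```bash
python3 rest.py; python3 - <<'E'
from h import *
c=cam('wrist','w3.png');s=cam('scene');b=cv2.resize(s['img'][200:280,235:355,::-1],(720,480),interpolation=cv2.INTER_CUBIC);cv2.imwrite('pics/crop4.png',b)
E
```

```text
tcp [491.74547745  -5.69761776  27.04234885] yaw 101.94375405279796 [-2.35792708 15.62259692 11.2507318 ] [ 2.67641439  0.44099869 -0.18389605]
scene 547 ((504.5469055175781, -40.26021194458008), (57.08241653442383, 50.056251525878906), 11.456428527832031) [[471.6000061035156, -21.399999618530273], [481.5, -70.5], [537.5, -59.099998474121094], [527.5, -10.100000381469727]]
wrist 21783 ((489.5682067871094, 2.705425262451172), (53.75938415527344, 72.20260620117188), 11.892147064208984) [[455.79998779296875, 32.5], [470.70001220703125, -38.20000076293945], [523.2999877929688, -27.100000381469727], [508.3999938964844, 43.599998474121094]]
```

View pics/crop4.png

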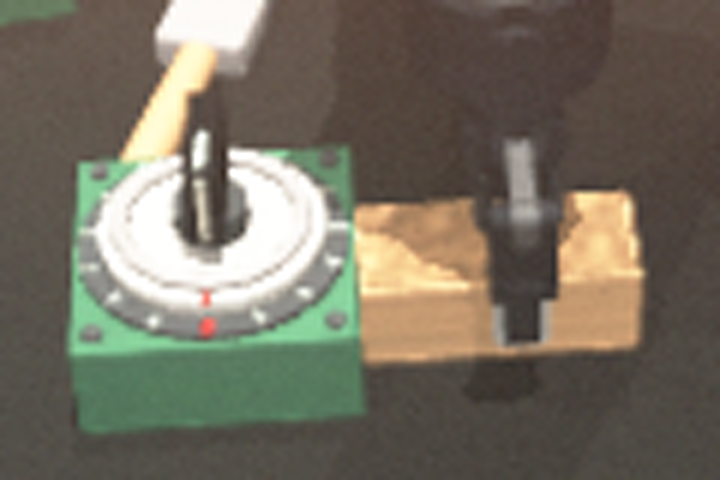

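{"fn": "move_arm", "kwargs": {"targets": [{"tx": 0.008, "ty": -0.039, "tz": 0, "yaw": 0, "hand": 0.5}, {"tx": 0.008, "ty": -0.039, "tz": 0, "yaw": 0, "hand": 0.5}, {"tx": 0, "ty": 0, "tz": 0, "yaw": 0, "hand": 0.5}, {"tx": 0, "ty": 0, "tz": 0, "yaw": 0, "hand": 0.8}, {"tx": 0, "ty": 0, "tz": 0, "yaw": 0, "hand": 0.8}, {"tx": 0, "ty": 0, "tz": 0, "yaw": 0, "hand": 0.8}, {"tx": 0, "ty": 0, "tz": 0.4, "yaw": 0, "hand": 0.8}, {"tx": 0, "ty": 0, "tz": 0.7, "yaw": 0, "hand": 0.8}, {"tx": 0, "ty": 0, "tz": 0.8, "yaw": 0, "hand": 0.8}, {"tx": 0, "ty": 0, "tz": 0.8, "yaw": 0, "hand": 0.8}]}}

```text
time: 10.7
tool_pos: [491.7, -13.9, 94.2]
tool_rot: [0.631, 0.775, -0.0, -0.0]
ft_force: [0.6, 0.0, -0.6]
grip_width: 0.795
gripper_force: 0.0
```

```bash
python3 rest.py
```

```text
tcp [491.66692126 -13.93430961  94.18650704] yaw 101.69660479306084 [ 0.59398486  0.03662551 -0.57445187] [ 0.00563305 -0.02242485  0.00857174]
scene 704 ((498.6913146972656, -11.149375915527344), (57.41537094116211, 109.25077819824219), 11.861211776733398) [[459.3999938964844, 36.400001525878906], [481.79998779296875, -70.5], [538.0, -58.70000076293945], [515.5999755859375, 48.20000076293945]]
wrist 12342 ((492.9525451660156, -14.296585083007812), (49.95199966430664, 107.51274871826172), 11.482166290283203) [[457.79998779296875, 33.400001525878906], [479.20001220703125, -71.9000015258789], [528.0999755859375, -62.0], [506.70001220703125, 43.400001525878906]]
 head 1030 ((461.4627380371094, -87.67796325683594), (34.204593658447266, 22.474193572998047), 58.70404052734375) [[443.0, -96.5], [462.20001220703125, -108.0999984741211], [479.8999938964844, -78.9000015258789], [460.70001220703125, -67.19999694824219]]
```

{"fn": "move_arm", "kwargs": {"targets": [{"tx": -0.145, "ty": 0.783, "tz": 0, "yaw": 0, "hand": 0}, {"tx": -0.145, "ty": 0.783, "tz": 0, "yaw": 0, "hand": 0}, {"tx": -0.145, "ty": 0.783, "tz": 0, "yaw": 0, "hand": 0}, {"tx": -0.145, "ty": 0.783, "tz": 0, "yaw": 0, "hand": 0}, {"tx": 0, "ty": 0, "tz": -0.65, "yaw": 0, "hand": 0}, {"tx": 0, "ty": 0, "tz": -0.65, "yaw": 0, "hand": 0}, {"tx": 0, "ty": 0, "tz": -0.65, "yaw": 0, "hand": 0}, {"tx": 0, "ty": 0, "tz": -0.55, "yaw": 0, "hand": 0}, {"tx": 0, "ty": 0, "tz": 0, "yaw": 0, "hand": 0}, {"tx": 0, "ty": 0, "tz": 0, "yaw": 0, "hand": 0}]}}

```text
time: 11.63
tool_pos: [476.4, 64.4, 29.9]
tool_rot: [0.631, 0.776, -0.001, -0.001]
ft_force: [1.0, 0.7, 0.4]
grip_width: -0.004
gripper_force: 0.0
```

{"fn": "move_arm", "kwargs": {"targets": [{"tx": 0.025, "ty": -0.12, "tz": 0, "yaw": 0, "hand": 0}, {"tx": 0.025, "ty": -0.12, "tz": 0, "yaw": 0, "hand": 0}, {"tx": 0.025, "ty": -0.12, "tz": 0, "yaw": 0, "hand": 0}, {"tx": 0.016, "ty": -0.08, "tz": 0, "yaw": 0, "hand": 0}, {"tx": 0.01, "ty": -0.05, "tz": 0, "yaw": 0, "hand": 0}, {"tx": 0.01, "ty": -0.05, "tz": 0, "yaw": 0, "hand": 0}, {"tx": 0.01, "ty": -0.05, "tz": 0, "yaw": 0, "hand": 0}, {"tx": 0, "ty": 0, "tz": 0, "yaw": 0, "hand": 0}, {"tx": 0, "ty": 0, "tz": 0, "yaw": 0, "hand": 0}, {"tx": 0, "ty": 0, "tz": 0, "yaw": 0, "hand": 0}]}}

```text
time: 12.47
tool_pos: [480.9, 51.9, 31.4]
tool_rot: [0.631, 0.776, 0.002, -0.002]
ft_force: [-0.0, 6.8, 5.2]
grip_width: 0.002
gripper_force: 3.7
```

{"fn": "move_arm", "kwargs": {"targets": [{"tx": 0.008, "ty": -0.04, "tz": 0, "yaw": 0, "hand": 0}, {"tx": 0.008, "ty": -0.04, "tz": 0, "yaw": 0, "hand": 0}, {"tx": 0.008, "ty": -0.04, "tz": 0, "yaw": 0, "hand": 0}, {"tx": 0.008, "ty": -0.04, "tz": 0, "yaw": 0, "hand": 0}, {"tx": 0, "ty": 0, "tz": 0, "yaw": 0, "hand": 0}, {"tx": 0, "ty": 0, "tz": 0, "yaw": 0, "hand": 0}, {"tx": 0, "ty": 0, "tz": 0, "yaw": 0, "hand": 0}, {"tx": 0, "ty": 0, "tz": 0, "yaw": 0, "hand": 0}, {"tx": 0, "ty": 0, "tz": 0, "yaw": 0, "hand": 0}, {"tx": 0, "ty": 0, "tz": 0, "yaw": 0, "hand": 0}]}}

```text
time: 13.3
tool_pos: [480.9, 51.7, 31.5]
tool_rot: [0.63, 0.777, 0.006, -0.005]
ft_force: [-2.3, 18.2, 7.6]
grip_width: 0.003
gripper_force: 9.5
```

{"fn": "move_arm", "kwargs": {"targets": [{"tx": -0.2, "ty": 1, "tz": 0, "yaw": 0, "hand": 0}, {"tx": 0, "ty": 0, "tz": 0.9, "yaw": 0, "hand": 0}, {"tx": 0, "ty": 0, "tz": 1, "yaw": 0, "hand": 0.6}, {"tx": 0, "ty": 0, "tz": 1, "yaw": 1, "hand": 0.6}, {"tx": 0, "ty": 0, "tz": 1, "yaw": 1, "hand": 0.6}, {"tx": 0, "ty": 0, "tz": 1, "yaw": 1, "hand": 0.6}, {"tx": 0, "ty": 0, "tz": 1, "yaw": 1, "hand": 0.6}, {"tx": 0, "ty": 0, "tz": 0, "yaw": 1, "hand": 0.6}, {"tx": 0, "ty": 0, "tz": 0, "yaw": 1, "hand": 0.6}, {"tx": 0, "ty": 0, "tz": 0, "yaw": 1, "hand": 0.6}]}}

```text
time: 14.13
tool_pos: [476.9, 70.5, 179.2]
tool_rot: [0.309, 0.951, -0.0, 0.001]
ft_force: [-1.0, 0.1, 0.9]
grip_width: 0.601
gripper_force: 0.0
```

{"fn": "move_arm", "kwargs": {"targets": [{"tx": 0.2, "ty": -1, "tz": 0, "yaw": 1, "hand": 0.6}, {"tx": 0.2, "ty": -1, "tz": 0, "yaw": 1, "hand": 0.6}, {"tx": 0.2, "ty": -1, "tz": 0, "yaw": 1, "hand": 0.6}, {"tx": 0.2, "ty": -1, "tz": 0, "yaw": 1, "hand": 0.6}, {"tx": 0.2, "ty": -1, "tz": 0, "yaw": 1, "hand": 0.6}, {"tx": 0.2, "ty": -1, "tz": 0, "yaw": 1, "hand": 0.6}, {"tx": 0.2, "ty": -0.8, "tz": 0, "yaw": 1, "hand": 0.6}, {"tx": 0.1, "ty": 0, "tz": 0, "yaw": 0.7, "hand": 0.6}, {"tx": 0, "ty": 0, "tz": 0, "yaw": 0, "hand": 0.6}, {"tx": 0, "ty": 0, "tz": 0, "yaw": 0, "hand": 0.6}]}}

```text
time: 14.97
tool_pos: [513.7, -99.4, 178.0]
tool_rot: [-0.085, 0.996, 0.0, -0.0]
ft_force: [0.5, -0.0, 0.2]
grip_width: 0.599
gripper_force: 0.0
```

```bash
cat > knob.py <<'E'
from meas import *
o=bot.get_obs();t=o['tool_rot'];print('tcp',o['tool_pos'],'yaw',np.degrees(2*np.arctan2(t[1],t[0])),o['ft_force'],o['moment'],o['joint_positions'].round(3))
for n in('top','scene','wrist'):
    c=cam(n,n+'k.png');w=pts(c);hsv=cv2.cvtColor(c['img'],cv2.COLOR_RGB2HSV);x,y,z=np.moveaxis(w,-1,0)
    d=np.linalg.norm(w[...,:2]-[516,-122.6],axis=-1)
    m=(abs(z-105)<6)&(d<34)
    if m.sum()>30: print(n,m.sum(),rect(c,m,105))
    rd=((hsv[...,0]<8)|(hsv[...,0]>172))&(hsv[...,1]>110)&(abs(z-49)<6)&(d>40)&(d<58)
    if rd.sum()>3:
        v,u=np.nonzero(rd);p=ray(c,u.mean(),v.mean(),49);print(' red',len(u),p,np.degrees(np.arctan2(p[1]+122.6,p[0]-516)))
    b=(abs(z-63)<4)&(d>33)&(d<43)   # bangle rim centre
    if b.sum()>100: print(' bangle',b.sum(),cv2.minEnclosingCircle(np.array([ray(c,a,e,63)[:2] for e,a in zip(*np.nonzero(b))],np.float32)))
E
python3 knob.py
```

```text
tcp [513.65269889 -99.42534363 178.03909995] yaw 189.78508398798238 [ 0.51659076 -0.03884139  0.17193673] [ 0.03813657  0.00311261 -0.0281734 ] [-0.315  0.148 -0.345  1.079 -0.    -0.485]
scene 102 ((521.0552978515625, -118.61506652832031), (54.80570983886719, 13.470982551574707), 11.597188949584961)
 red 5 [ 563.61830625 -112.2462043    49.        ] 12.267060078534467
 bangle 172 ((519.3267211914062, -120.5102767944336), 41.06675720214844)
wrist 1682 ((512.5018310546875, -121.45771026611328), (48.72224807739258, 13.692556381225586), 8.756454467773438)
 red 22 [ 563.40274841 -113.90534636   49.        ] 10.393710467004214
 bangle 1997 ((513.4440307617188, -121.98099517822266), 41.119781494140625)
```

View pics/wristk.png

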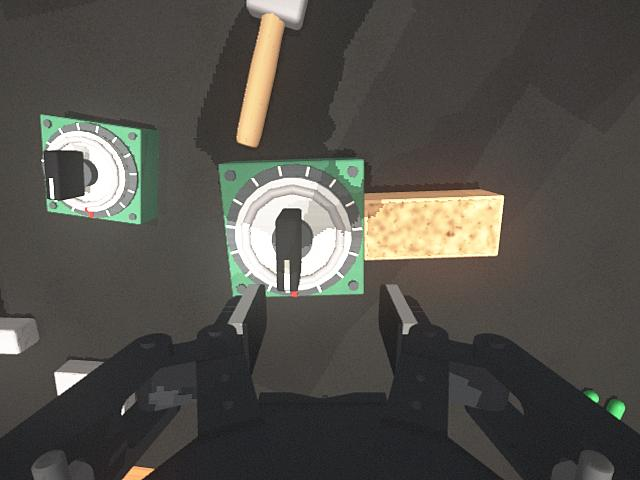

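{"fn": "move_arm", "kwargs": {"targets": [{"tx": 0.04, "ty": -0.895, "tz": 0, "yaw": -0.13, "hand": 0.6}, {"tx": 0, "ty": 0, "tz": 0, "yaw": 0, "hand": 0.6}, {"tx": 0, "ty": 0, "tz": -0.8, "yaw": 0, "hand": 0.6}, {"tx": 0, "ty": 0, "tz": -0.8, "yaw": 0, "hand": 0.6}, {"tx": 0, "ty": 0, "tz": -0.8, "yaw": 0, "hand": 0.6}, {"tx": 0, "ty": 0, "tz": -0.6, "yaw": 0, "hand": 0.6}, {"tx": 0, "ty": 0, "tz": -0.32, "yaw": 0, "hand": 0.6}, {"tx": 0, "ty": 0, "tz": 0, "yaw": 0, "hand": 0.6}, {"tx": 0, "ty": 0, "tz": 0, "yaw": 0, "hand": 0.6}, {"tx": 0, "ty": 0, "tz": 0, "yaw": 0, "hand": 0.6}]}}

```text
time: 15.95
tool_pos: [515.9, -121.6, 96.3]
tool_rot: [-0.08, 0.997, -0.0, 0.001]
ft_force: [0.5, -0.5, 0.3]
grip_width: 0.6
gripper_force: 0.0
```

{"fn": "move_arm", "kwargs": {"targets": [{"tx": 0, "ty": 0, "tz": 0, "yaw": 0, "hand": 0.4}, {"tx": 0, "ty": 0, "tz": 0, "yaw": 0, "hand": 0.3}, {"tx": 0, "ty": 0, "tz": 0, "yaw": 0, "hand": 0.25}, {"tx": 0, "ty": 0, "tz": 0, "yaw": 0, "hand": 0.2}, {"tx": 0, "ty": 0, "tz": 0, "yaw": 0, "hand": 0.1}, {"tx": 0, "ty": 0, "tz": 0, "yaw": 0, "hand": 0.05}, {"tx": 0, "ty": 0, "tz": 0, "yaw": 0, "hand": 0.05}, {"tx": 0, "ty": 0, "tz": 0, "yaw": 0, "hand": 0.05}, {"tx": 0, "ty": 0, "tz": 0, "yaw": 0, "hand": 0.05}, {"tx": 0, "ty": 0, "tz": 0, "yaw": 0, "hand": 0.05}]}}

```text
time: 16.78
tool_pos: [515.2, -120.9, 95.9]
tool_rot: [-0.08, 0.997, 0.001, 0.0]
ft_force: [-1.8, 3.5, 6.0]
grip_width: 0.151
gripper_force: 59.3
```

```bash
python3 knob.py
```

```text
tcp [ 515.17805145 -120.94700056   95.90628736] yaw 189.16960261143464 [-1.75491375  3.51610427  6.01504045] [ 0.70125788  0.26771471 -0.03663722] [-0.354  0.241 -0.425  0.905  0.002 -0.514]
scene 146 ((520.2842407226562, -119.06604766845703), (40.716888427734375, 45.63825607299805), 61.79524230957031)
 red 6 [ 561.53181328 -112.68136872   49.        ] 12.289296950617617
 bangle 154 ((518.9033203125, -121.04246520996094), 41.11139678955078)
wrist 4920 ((512.2616577148438, -121.69629669189453), (45.69625473022461, 38.9890251159668), 46.97296142578125)
 bangle 3638 ((512.6764526367188, -121.7471694946289), 40.819766998291016)
```

{"fn": "move_arm", "kwargs": {"targets": [{"tx": 0, "ty": 0.03, "tz": 0, "yaw": -0.5, "hand": 0.05}, {"tx": 0, "ty": 0, "tz": 0, "yaw": -0.5, "hand": 0.05}, {"tx": 0, "ty": 0, "tz": 0, "yaw": -0.5, "hand": 0.05}, {"tx": 0, "ty": 0, "tz": 0, "yaw": -0.5, "hand": 0.05}, {"tx": 0, "ty": 0, "tz": 0, "yaw": -0.5, "hand": 0.05}, {"tx": 0, "ty": 0, "tz": 0, "yaw": -0.5, "hand": 0.05}, {"tx": 0, "ty": 0, "tz": 0, "yaw": -0.5, "hand": 0.05}, {"tx": 0, "ty": 0, "tz": 0, "yaw": -0.5, "hand": 0.05}, {"tx": 0, "ty": 0, "tz": 0, "yaw": 0, "hand": 0.05}, {"tx": 0, "ty": 0, "tz": 0, "yaw": 0, "hand": 0.05}]}}

```text
time: 17.77
tool_pos: [515.2, -121.3, 95.9]
tool_rot: [0.129, 0.992, -0.001, 0.0]
ft_force: [-1.8, 0.5, 5.3]
grip_width: 0.15
gripper_force: 59.2
```

```bash
cat > st.py <<'E'
from h import *
o=bot.get_obs();t=o['tool_rot'];print('tcp',o['tool_pos'],'yaw',np.degrees(2*np.arctan2(t[1],t[0])),o['ft_force'],o['moment'],o['joint_positions'].round(3),o['gripper_force'])
E
python3 st.py
```

```text
tcp [ 515.17302881 -121.26461814   95.91376257] yaw 165.18358383591018 [-1.76292981  0.54976708  5.32306025] [0.08822192 0.37650442 0.01332919] [-0.353  0.241 -0.425  0.904 -0.001 -0.094] 59.209919571876526
```

{"fn": "move_arm", "kwargs": {"targets": [{"tx": 0, "ty": 0, "tz": 0, "yaw": -0.5, "hand": 0.05}, {"tx": 0, "ty": 0, "tz": 0, "yaw": -0.5, "hand": 0.05}, {"tx": 0, "ty": 0, "tz": 0, "yaw": -0.5, "hand": 0.05}, {"tx": 0, "ty": 0, "tz": 0, "yaw": -0.5, "hand": 0.05}, {"tx": 0, "ty": 0, "tz": 0, "yaw": -0.5, "hand": 0.05}, {"tx": 0, "ty": 0, "tz": 0, "yaw": -0.5, "hand": 0.05}, {"tx": 0, "ty": 0, "tz": 0, "yaw": -0.5, "hand": 0.05}, {"tx": 0, "ty": 0, "tz": 0, "yaw": -0.5, "hand": 0.05}, {"tx": 0, "ty": 0, "tz": 0, "yaw": 0, "hand": 0.05}, {"tx": 0, "ty": 0, "tz": 0, "yaw": 0, "hand": 0.05}]}}

```text
time: 18.6
tool_pos: [515.0, -121.6, 95.9]
tool_rot: [0.332, 0.943, -0.001, 0.0]
ft_force: [-2.8, -0.7, 6.2]
grip_width: 0.153
gripper_force: 59.3
```

{"fn": "move_arm", "kwargs": {"targets": [{"tx": 0, "ty": 0, "tz": 0, "yaw": -0.5, "hand": 0.05}, {"tx": 0, "ty": 0, "tz": 0, "yaw": -0.5, "hand": 0.05}, {"tx": 0, "ty": 0, "tz": 0, "yaw": -0.5, "hand": 0.05}, {"tx": 0, "ty": 0, "tz": 0, "yaw": -0.5, "hand": 0.05}, {"tx": 0, "ty": 0, "tz": 0, "yaw": -0.5, "hand": 0.05}, {"tx": 0, "ty": 0, "tz": 0, "yaw": -0.5, "hand": 0.05}, {"tx": 0, "ty": 0, "tz": 0, "yaw": -0.5, "hand": 0.05}, {"tx": 0, "ty": 0, "tz": 0, "yaw": -0.4, "hand": 0.05}, {"tx": 0, "ty": 0, "tz": 0, "yaw": -0.1, "hand": 0.05}, {"tx": 0, "ty": 0, "tz": 0, "yaw": 0, "hand": 0.05}]}}

```text
time: 19.43
tool_pos: [514.7, -121.9, 95.9]
tool_rot: [0.521, 0.853, -0.001, 0.0]
ft_force: [-3.1, -1.6, 6.6]
grip_width: 0.157
gripper_force: 59.4
```

```bash
python3 st.py; python3 - <<'E'
from h import *
s=cam('scene');t=cam('top')
a=cv2.resize(t['img'][205:305,300:420,::-1],(400,333),interpolation=cv2.INTER_CUBIC)
b=cv2.resize(s['img'][195:285,235:375,::-1],(518,333),interpolation=cv2.INTER_CUBIC)[:,:400]
cv2.imwrite('pics/crop6.png',np.hstack([a,b]))
E
python3 rest.py
```

```text
tcp [ 514.66206576 -121.86045625   95.91939291] yaw 117.14365152859745 [-3.05246447 -1.60658909  6.63267692] [-0.26955262  0.56596071 -0.02193705] [-0.353  0.241 -0.425  0.905 -0.003  0.744] 59.3864107131958
tcp [ 514.67031472 -121.84291503   95.92278259] yaw 117.1664071435921 [-3.32772476 -1.15684989  6.28950226] [-0.27078141  0.5701735   0.03362868]
scene 146 ((507.2364501953125, -54.145240783691406), (55.186546325683594, 21.305004119873047), 9.479242324829102) [[478.29998779296875, -48.20000076293945], [481.79998779296875, -69.19999694824219], [536.2000122070312, -60.099998474121094], [532.7000122070312, -39.099998474121094]]
wrist 4235 ((501.6024169921875, -55.84992218017578), (49.7265739440918, 23.83554458618164), 12.015368461608887) [[474.79998779296875, -49.400001525878906], [479.79998779296875, -72.69999694824219], [528.4000244140625, -62.29999923706055], [523.4000244140625, -39.0]]
 head 4337 ((458.4038391113281, -91.0772705078125), (41.856327056884766, 26.441986083984375), 59.133094787597656) [[436.29998779296875, -102.30000305175781], [459.0, -115.80000305175781], [480.5, -79.9000015258789], [457.79998779296875, -66.30000305175781]]
```

View pics/crop6.png

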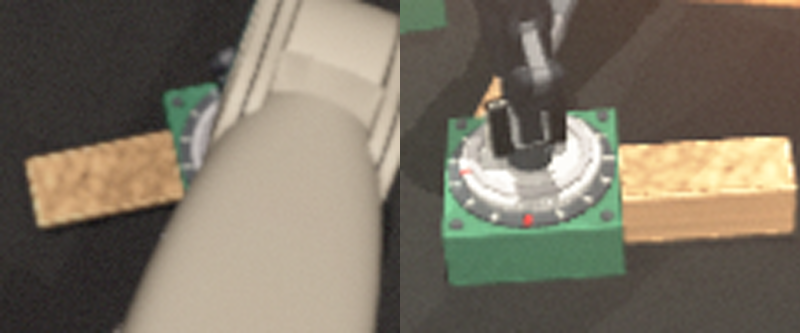

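The final crop shows three things:
- The ring's red tick has not moved, at (528,218).
- The plate's mark has moved three ticks clockwise, to (465,170).
- The rest butts the head along its edge at x≈620.

The tool turned 72.0° and the torque about the knob's axis is near zero.

```bash
python3 -c "
from bench import bot
print(bot.close_job())"
```

```text
the job is handed in; nothing more can be done
None
```

I handed the job in with the rest pushed flush against the 110 mm head and the knob turned three clicks (72°) clockwise, still gripped in that stop. My first push knocked the rest askew, so I gripped it, squared it up and pressed it home before touching the knob.

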